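# Bring the red sample before the camera and take its picture

### The arm

A 7-joint arm with a two-finger parallel gripper is mounted at the origin on the work surface. World frame = base frame: x ahead of the robot, y to its left, z up, the work surface at z = 0. Lengths are in m, angles in rad, forces in N, time in s.
With the tool pointing down it reaches from about 0.4 to 0.875 m from the base axis. Payload 4.4 kg.
Tool frame: the origin (TCP) lies between the finger pads; the fingertips stand 25 mm ahead of it and the grasp point (between the pads) lies 6 mm ahead of it (r.tips_ahead is the z of the fingertips in the tool frame, in m); z points along the fingers, y is the line along which they close (so a half turn about z gives the same grasp; the last joint's range is limited). The gripper opens to 85 mm and grips with 20 to 120 N. Pads are 22 mm wide; open, the fingers measure 114 mm over their backs; the gripper's body (76 mm by 85 mm) begins 54 mm behind the grasp point. The pads swing forward as they close: fully open they stand 13 mm farther back than shut.
Start: joints at [-1.196, 0.628, 0.038, 1.517, -0.027, 0.996, -0.02], TCP at [0.277, 0.588, 0.256] pointing down, gripper open.
Joint ranges: [-3.06, 3.06], [-0.37, 2.12], [-1.25, 1.32], [0.18, 2.47], [-1.1, 4.24], [0.23, 1.98], [-2.94, 2.94]. Speed limits (rad/s): [2.57, 2.57, 3.14, 3.14, 3.14, 3.14, 3.14].

### API

Orientations are given as a unit quaternion [x, y, z, w].
In Python, from rig import r gives the robot as it stands.
- The arm moves only by the tool move_arm, never from a script. Its argument "commands" is a list of rows, each an object with "xyz": the shift along the tool's x, y, z in units of 40 mm (1.0 is 40 mm), a list of three; "turn": the turn about the tool's z in units of 8 degrees (1.0 is 8 degrees); "claw": the opening in per cent of the stroke, from 0 (shut) to 100 (fully open). A call has 1 to 12 rows; each row is the pose to reach, as a shift and turn from the pose commanded when the call began, along the tool's axes at that moment; what a row does not reach only later rows make up. A row lasts 1/10 s, in which the tool goes at most 50 mm and 8.59 degrees, less where a joint would pass 70% of its speed; a pose out of reach is approached as far as the arm can. A call with a gripper value outside its range is refused whole. The fingers move at their own pace and stop on an object; "grip_force" is the grip in N (left out, the last holds). Time passes only in rows, so rows that repeat a pose let the fingers close. It gives the time, the measured TCP pose, the force, the opening and the grip force at its end, in the units of the state.
- r.get_obs(): the state, without advancing time (a new reading comes with each control period).
- r.grab_frame(name): name is "scene" or "top"; returns a dict with "image" (420x560x3 uint8, blue, green, red), "K" (3x3 intrinsics, pixels), "k1" (the pictures are not rectified: a ray, as slopes to the right and down, at radius r is drawn at 1 + k1 r^2 times it, then the intrinsics apply), "pose" (4x4, takes a point from camera to world coordinates). Camera axes: x right, y down, z forward; pixel columns grow to the right and rows downward; lengths in m; the calibration is good to about 2 mm. A picture is of the moment at which its call begins. There is no depth.
- r.sign_off(): hands the job in; it is judged then, once.
The state is a dict: "time_s": time; "joint_pos": joint angles; "qd": joint speeds; "joint_torque": joint torques, N m; "ee_pos": TCP position; "orientation": TCP orientation; "contact_force": force on the tool from outside, world axes, zero at the start; "wrist_torque": the same for the moment, N m; "gripper_width": finger opening in m; "gripper_force": force on a finger pad.
Only numpy, scipy, OpenCV 4.12 (cv2) and the standard library are available. Lean on these libraries where they do the work, as an engineer would, in place of code of your own. Each camera call takes 0.05 s, during which the arm holds its last target. There are 200 camera calls.

### The job

Push the sample turntable round by its blue spoke posts with one fingertip until the red tin stands right in front of the camera lens, in line with the orange arrow, and let it come to rest; then press the camera's red shutter button fully down with a fingertip and let it come up again. Do not press the shutter before the red tin is in place, do not touch or lift any of the tins, and leave the mug, phone and mouse where they are.

Things in the scene. Friction and masses are not known exactly. Their poses are not given: they have to be found in the camera images.
- axis (a point): centre of the turntable, on its vertical axis at the height of the disc's upper face (34 mm above the desk). The turntable is a flat white disc of 156 mm diameter on a pale grey 230 x 330 mm base plate (8 mm thick) that is fixed to the desk. It turns more than a full turn either way, has slight friction and stays where it is left.
- focus (a point): where the red tin's centre belongs: the point on the disc's upper face 50 mm from the axis, straight before the camera lens. Seen from above, the line from axis to focus runs on to the lens; an orange arrow on the base plate, between disc and lens, lies on the same line.
- turntable (a joint): angle of the turntable in rad, 0 at the start, growing anticlockwise seen from above
- shutter_top (a point): centre of the top of the red round shutter button (24 mm diameter) on the camera, when up. The camera is a black body 118 mm wide, 46 mm deep, fixed to the base plate, its middle 168 mm from the axis, its top 90 mm above the desk, its lens ring reaching to 138 mm from the axis. The button lies 28 mm from the camera's middle, towards the end of the camera nearer the robot.
- shutter (a joint): travel of the shutter button in m: 0 up, 0.006 fully down; a spring needing 4 N fully down pushes it back up
- post0 (a point): centre of the top of one of the four blue upright finger posts (12 mm diameter, from 22 to 78 mm above the desk), each on the end of a thin steel spoke, 108 mm from the axis, 90 degrees apart. The posts turn with the disc and clear the camera.
- post1 (a point): the same point on the next post anticlockwise
- post2 (a point): the same point on the next post anticlockwise
- post3 (a point): the same point on the next post anticlockwise
- red_tin: the red sample tin: a loose upright cylinder of 35 mm diameter, 35 mm high, about 50 g, standing on the disc 50 mm from the axis in a seat of small pins 4 mm high, midway in angle between two posts. Origin at the centre of its underside, z up.
- yellow_tin: the yellow sample tin, like the red one, in another of the four seats
- green_tin: the green sample tin, like the red one, in another of the four seats
- black_tin: the black sample tin, like the red one, in another of the four seats
- mug: white mug, 76 mm across, 90 mm high, with a handle; loose on the desk. Origin at the centre of its underside.
- phone: pink phone lying flat, 75 x 150 x 9 mm, loose on the desk. Origin at the centre of its underside.
- mouse: purple computer mouse, 62 x 100 x 30 mm, loose on the desk. Origin at the centre of its underside.
Mind the look-alikes: they are no part of the job. Several things have the shape of the red_tin; the one meant has the colours described above.

How it is judged:
By the outcome, as a careful person would: the job done as asked, in the order asked, and still so for the second after the job is handed in, with the robot touching nothing.
It also fails if it takes over 64 s, if anything falls off the work surface, if the arm or the gripper's body presses on something with over 40 N, if the wrist force passes 120 N, or if a joint passes its speed limit or range.

## Working session

There is one attempt and no reset: what is moved stays moved. The work goes in short steps, Python scripts to look and compute and a tool call to move; the robot and the scene stay as the last step left them, time stands still between calls to the robot, and variables do not carry over. Pictures are saved under pics/ and viewed, at most 10 in all, crops included, and the job is handed in when it is done.

Besides the shell and the picture viewer there is one more tool, called after "Request:" by a JSON object that holds its "api" and its "payload". move_arm: Moves the arm, as the interface text tells. Its arguments: {"type":"object","properties":{"commands":{"type":"array","items":{"type":"object","properties":{"xyz":{"type":"array","items":{"type":"number"}},"turn":{"type":"number"},"claw":{"type":"number"}}}},"grip_force":{"type":"number"}},"required":["commands"]}

```bash
mkdir -p pics; ls
python3 - <<'E'
from rig import r
import cv2,numpy as np,json
o=r.get_obs();print(o['time_s'],o['ee_pos'],o['orientation'],o['gripper_width'])
for n in('scene','top'):
    f=r.grab_frame(n);cv2.imwrite(f'pics/{n}0.png',f['image'])
    print(n,f['K'].tolist() if hasattr(f['K'],'tolist') else f['K'],f['k1'],np.round(f['pose'],4).tolist())
E
```

```text
pics
0.0 [0.27705721 0.58736635 0.25540193] [ 2.18620887e-01  9.75809423e-01 -9.15558564e-04 -1.98971395e-04] 0.08528876193312498
scene [[419.76727781872194, 0.0, 283.4192463910849], [0.0, 419.76727781872194, 208.55607228432706], [0.0, 0.0, 1.0]] 0.039417261681930514 [[-0.5942, 0.6592, -0.4608, 0.9443], [0.8043, 0.4938, -0.3307, 0.1754], [0.0095, -0.5671, -0.8236, 0.7864], [0.0, 0.0, 0.0, 1.0]]
top [[410.12982579069956, 0.0, 282.2263421176924], [0.0, 410.12982579069956, 204.88334579936517], [0.0, 0.0, 1.0]] -0.09395435273075835 [[0.0247, -0.9948, 0.0989, 0.5256], [-0.9988, -0.0204, 0.0443, -0.0973], [-0.0421, -0.0999, -0.9941, 0.7823], [0.0, 0.0, 0.0, 1.0]]
```

View pics/top0.png

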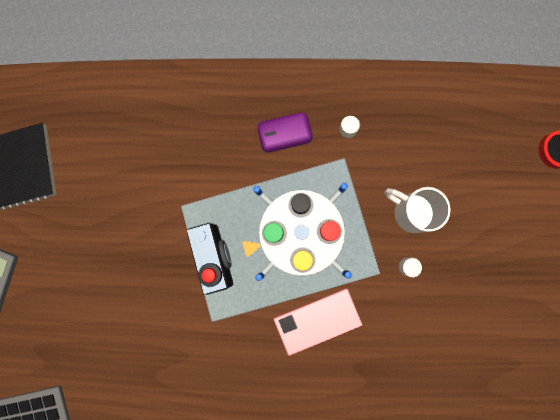

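View pics/scene0.png

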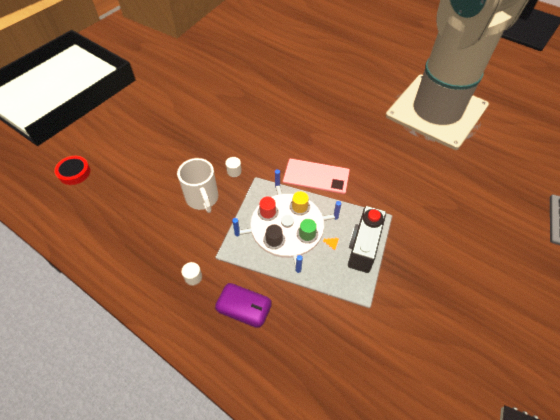

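The top view shows the axis near (302,232), the red tin at (330,231), the arrow at (251,248) and the shutter at (208,275). The posts are near (257,189), (344,187), (347,275) and (259,278). I'll locate these more precisely.

```bash
cat > h.py <<'E'
import cv2,numpy as np
from rig import r
def ray(f,px):
    K=np.array(f['K']);d=np.array([(px[0]-K[0,2])/K[0,0],(px[1]-K[1,2])/K[1,1]]);s=d.copy()
    for _ in range(20): s=d/(1+f['k1']*(s@s))
    P=np.array(f['pose']);return P[:3,3],P[:3,:3]@np.append(s,1)
def plane(f,px,z):
    o,d=ray(f,px);return (o+d*(z-o[2])/d[2])[:2]
def blobs(f,lo,hi,amin=15):
    h=cv2.cvtColor(f['image'],cv2.COLOR_BGR2HSV);m=cv2.inRange(h,np.array(lo),np.array(hi))
    n,_,s,c=cv2.connectedComponentsWithStats(m)
    return [(c[i].round(1),int(s[i,4])) for i in range(1,n) if s[i,4]>=amin]
C={'blue':((105,150,60),(125,255,255)),'red':((0,200,120),(4,255,255)),'green':((50,150,60),(80,255,255)),'yellow':((22,180,100),(32,255,255)),'orange':((14,180,150),(21,255,255))}
def posts_fit(f):
    from scipy.optimize import least_squares
    # blob centres ~ mean height of visible post
    return [b for b in blobs(f,*C['blue'])]
E
python3 - <<'E'
from h import *
for n in('top','scene'):
    f=r.grab_frame(n)
    for c in C:
        for p,a in blobs(f,*C[c]):
            print(n,c,p,a,[plane(f,p,z).round(4).tolist() for z in (.008,.05,.069,.078,.095)])
    im=f['image']
    s=(slice(150,330),slice(170,390)) if n=='top' else (slice(150,300),slice(210,410))
    cv2.imwrite(f'pics/{n}1.png',cv2.resize(im[s],None,fx=3,fy=3,interpolation=cv2.INTER_CUBIC))
E
```

```text
top blue [342.8 187. ] 42 [[0.6392, -0.177], [0.633, -0.1727], [0.6302, -0.1708], [0.6289, -0.1698], [0.6264, -0.1681]]
top blue [257.2 190.1] 39 [[0.6301, -0.0141], [0.6244, -0.0187], [0.6219, -0.0207], [0.6206, -0.0217], [0.6183, -0.0235]]
top blue [346.6 274. ] 42 [[0.4756, -0.186], [0.4783, -0.1812], [0.4796, -0.1791], [0.4802, -0.178], [0.4813, -0.1761]]
top blue [259.2 276.7] 38 [[0.4664, -0.0228], [0.4696, -0.0269], [0.471, -0.0287], [0.4717, -0.0296], [0.473, -0.0312]]
top red [549.8 148.5] 196 [[0.7246, -0.5854], [0.7138, -0.5589], [0.7089, -0.5469], [0.7066, -0.5412], [0.7022, -0.5305]]
top red [209.1 279. ] 25 [[0.459, 0.0721], [0.4626, 0.063], [0.4643, 0.0588], [0.4651, 0.0568], [0.4665, 0.0531]]
scene blue [235.  222.8] 33 [[0.6031, -0.1997], [0.6215, -0.1795], [0.6298, -0.1703], [0.6337, -0.166], [0.6412, -0.1578]]
scene blue [299.  257.5] 15 [[0.5889, -0.0376], [0.6081, -0.0261], [0.6168, -0.0209], [0.6209, -0.0184], [0.6286, -0.0138]]
scene red [ 73.2 171.8] 443 [[0.7212, -0.5962], [0.7332, -0.5546], [0.7387, -0.5357], [0.7412, -0.5268], [0.7461, -0.5099]]
scene red [267.1 203.5] 138 [[0.5198, -0.1751], [0.5427, -0.1562], [0.553, -0.1476], [0.5579, -0.1436], [0.5672, -0.1359]]
scene red [373.9 215. ] 105 [[0.4018, 0.0347], [0.4311, 0.0423], [0.4443, 0.0457], [0.4506, 0.0473], [0.4625, 0.0504]]
scene yellow [300.  197.7] 152 [[0.4616, -0.1247], [0.4877, -0.1085], [0.4995, -0.1012], [0.505, -0.0977], [0.5156, -0.0911]]
scene orange [299.3 206.8] 103 [[0.4834, -0.1113], [0.5082, -0.0958], [0.5195, -0.0888], [0.5248, -0.0855], [0.5349, -0.0793]]
scene orange [331.4 242.1] 86 [[0.5173, -0.0035], [0.5403, 0.0062], [0.5507, 0.0105], [0.5557, 0.0126], [0.565, 0.0165]]
```

View pics/top1.png

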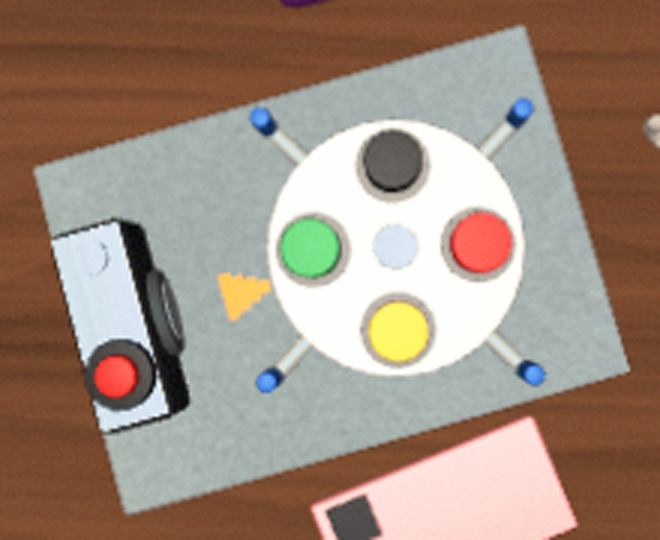

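The crop shows the camera at left with the shutter at crop (115,377). The arrow is at (243,297), the disc centre at (395,247) and the red tin's top at (481,241).

Run:
```python
from h import *
f=r.grab_frame('top');g=r.grab_frame('scene')
T=lambda x,y:(x/3+170-1/3,y/3+150-1/3)
ax=plane(f,T(395,247),.034);print('disc',ax)
P=[plane(f,T(*p),.078) for p in((264,115),(523,107),(535,375),(266,382))];print('posts',np.round(P,4).tolist(),np.mean(P,0))
ax=(np.mean(P,0)+ax)/2
c=[plane(f,T(*p),.008) for p in((35,168),(523,27),(630,372),(127,514))]
print('plate',np.round(c,4).tolist(),[np.linalg.norm(c[i]-c[i-1]) for i in range(4)])
ang=lambda v:np.degrees(np.arctan2(v[1],v[0]))
print('lens dir',ang(c[0]-c[1]),ang(c[3]-c[2]),'arrow',ang(plane(f,T(243,297),.008)-ax))
for n,p in(('red',(481,241)),('green',(310,248)),('black',(393,161)),('yellow',(399,331))):
    q=plane(f,T(*p),.069);print(n,q,np.linalg.norm(q-ax),ang(q-ax))
print([ang(q-ax) for q in P],[np.linalg.norm(q-ax) for q in P])
# shutter triangulate
a,d=ray(f,T(115,377));b,e=ray(g,(374,215))
A=np.stack([d,-e],1);s=np.linalg.lstsq(A,b-a,rcond=None)[0];print('shutter',a+d*s[0],b+e*s[1])
u=(c[0]-c[1]);u/=np.linalg.norm(u);v=np.array([-u[1],u[0]]);print('expected shutter',ax+168*u/1000+v*.028,ax+168*u/1000-v*.028, 'shut top', [plane(f,T(115,377),z).tolist() for z in(.09,.1)])
for n,px in(('phone',((313,512),(530,418))),):print([plane(f,T(*p),.009) for p in px])
o=r.get_obs();print(o['orientation'],o['ee_pos'])
from scipy.spatial.transform import Rotation as R
print(R.from_quat(o['orientation']).as_matrix().round(3))
```

```text
disc [ 0.55118133 -0.09992997]
posts [[0.6243, -0.0224], [0.6318, -0.1719], [0.4791, -0.1804], [0.4712, -0.0281]] [ 0.55161169 -0.10068446]
plate [[0.5972, 0.1321], [0.694, -0.1789], [0.4776, -0.2477], [0.3807, 0.0639]] [np.float64(0.22691167929422623), np.float64(0.32574504345194744), np.float64(0.22711519198578803), np.float64(0.3262846061620651)]
lens dir 107.29933441583707 107.26402151745782 arrow 109.13519224429375
red [ 0.55455488 -0.14938923] 0.049183528112571456 -86.31816417815303
green [ 0.54826746 -0.05056716] 0.04983837534422165 93.59962849441419
black [ 0.59997742 -0.09762411] 0.04865494347572745 3.161207039726407
yellow [ 0.50173791 -0.10311583] 0.04973796087574437 -176.76288326881308
[np.float64(46.90014779277384), np.float64(-41.657975305106504), np.float64(-132.0739244122663), np.float64(138.00803194563798)] [np.float64(0.10675629214758355), np.float64(0.10768259243644077), np.float64(0.10790984997911683), np.float64(0.10794128499674757)]
shutter [0.47369523 0.05195679 0.10967926] [0.47283342 0.05328438 0.11004029]
expected shutter [0.474706 0.051767] [0.52817279 0.06841937] shut top [[0.4721758010784725, 0.05632220428813918], [0.4729478956933682, 0.05410392358909426]]
[array([ 0.38651336, -0.05279576]), array([ 0.44798396, -0.18584369])]
[ 2.18617767e-01  9.75810516e-01 -3.18631782e-04 -8.28225344e-05] [0.27722239 0.58772398 0.25597705]
[[-0.904  0.427 -0.   ]
 [ 0.427  0.904 -0.001]
 [ 0.    -0.001 -1.   ]]
```

Request:
{"api": "move_arm", "payload": {"commands": [{"xyz":[-0.5,-0.3,0],"turn":-0.3,"claw":0},{"xyz":[-1.4,-0.9,0],"turn":-0.6,"claw":0},{"xyz":[-2.4,-1.6,0],"turn":-1,"claw":0},{"xyz":[-3.4,-2.3,0],"turn":-1.3,"claw":0},{"xyz":[-4.4,-3,0],"turn":-1.6,"claw":0},{"xyz":[-5.4,-3.7,0],"turn":-2,"claw":0},{"xyz":[-6.4,-4.4,0],"turn":-2.3,"claw":0},{"xyz":[-7.4,-5.1,0],"turn":-2.6,"claw":0},{"xyz":[-8.4,-5.8,0.3],"turn":-3,"claw":0},{"xyz":[-9.4,-6.5,0.6],"turn":-3.16,"claw":0},{"xyz":[-10.2,-7.0,0.8],"turn":-3.16,"claw":0},{"xyz":[-10.8,-7.4,1],"turn":-3.16,"claw":0}]}}

```text
time_s: 1.5
ee_pos: [0.5431, 0.1325, 0.216]
orientation: [0.001, 1.0, -0.001, 0.0]
contact_force: [0.9, 0.1, 0.2]
gripper_width: -0.0001
gripper_force: 0.0
```

Request:
{"api": "move_arm", "payload": {"commands": [{"xyz":[-0.6,-0.9,0]},{"xyz":[-1.3,-1.9,0]},{"xyz":[-1.8,-2.7,0]},{"xyz":[-2.05,-3.0,0.2]},{"xyz":[-2.05,-3.0,1]},{"xyz":[-2.05,-3.0,1.8]},{"xyz":[-2.05,-3.0,2.5]},{"xyz":[-2.05,-3.0,3.1]},{"xyz":[-2.05,-3.0,3.5]},{"xyz":[-2.05,-3.0,3.5]},{"xyz":[-2.05,-3.0,3.5]}]}}

```text
validation failed for argument at $.co...
```

```bash
cat > plan.py <<'E'
import sys,numpy as np
# plan.py a0 a1 step x0 y0 : rows for tip along post arc offset (0,.0205)
a0,a1,st,x0,y0=map(float,sys.argv[1:6])
A=np.array([.5515,-.1003])
for a in np.append(np.arange(a0,a1,-st),a1):
    p=A+.108*np.array([np.cos(np.radians(a)),np.sin(np.radians(a))])+[0,.0205]
    print(round(a,1),round(-(p[0]-x0)/.04,2),round((p[1]-y0)/.04,2),end=' | ')
E
python3 plan.py 48.4 -34.6 4 .623 .013
python3 - <<'E'
from h import *
print(r.get_obs()['ee_pos'],r.get_obs()['contact_force'])
cv2.imwrite('pics/a.png',r.grab_frame('top')['image'][150:330,170:390])
E
```

```text
48.4 -0.01 -0.3 | 44.4 -0.14 -0.43 | 40.4 -0.27 -0.57 | 36.4 -0.39 -0.72 | 32.4 -0.49 -0.87 | 28.4 -0.59 -1.04 | 24.4 -0.67 -1.2 | 20.4 -0.74 -1.38 | 16.4 -0.8 -1.56 | 12.4 -0.85 -1.74 | 8.4 -0.88 -1.93 | 4.4 -0.9 -2.11 | 0.4 -0.91 -2.3 | -3.6 -0.91 -2.49 | -7.6 -0.89 -2.68 | -11.6 -0.86 -2.86 | -15.6 -0.81 -3.05 | -19.6 -0.76 -3.23 | -23.6 -0.69 -3.4 | -27.6 -0.61 -3.57 | -31.6 -0.51 -3.73 | -34.6 -0.43 -3.85 | [0.54309893 0.1325008  0.21596629] [0.88619449 0.05323647 0.18195152]
```

View pics/a.png

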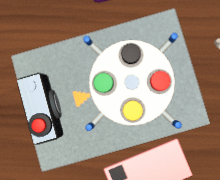

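The move was refused because each row needs all fields, and the picture shows nothing has changed. I'll resend with `turn` and `claw` in every row.

Request:
{"api": "move_arm", "payload": {"commands": [{"xyz":[-0.6,-0.9,0],"turn":0,"claw":0},{"xyz":[-1.3,-1.9,0],"turn":0,"claw":0},{"xyz":[-1.8,-2.7,0],"turn":0,"claw":0},{"xyz":[-2.05,-3.0,0.2],"turn":0,"claw":0},{"xyz":[-2.05,-3.0,1],"turn":0,"claw":0},{"xyz":[-2.05,-3.0,1.8],"turn":0,"claw":0},{"xyz":[-2.05,-3.0,2.5],"turn":0,"claw":0},{"xyz":[-2.05,-3.0,3.1],"turn":0,"claw":0},{"xyz":[-2.05,-3.0,3.5],"turn":0,"claw":0},{"xyz":[-2.05,-3.0,3.5],"turn":0,"claw":0},{"xyz":[-2.05,-3.0,3.5],"turn":0,"claw":0}]}}

```text
time_s: 2.65
ee_pos: [0.624, 0.0165, 0.0766]
orientation: [-0.0, 1.0, 0.0, 0.0]
contact_force: [-0.8, -0.3, -0.1]
gripper_width: -0.0002
gripper_force: 0.0
```

Request:
{"api": "move_arm", "payload": {"commands": [{"xyz":[0,-0.2,0],"turn":0,"claw":0},{"xyz":[0,-0.38,0],"turn":0,"claw":0},{"xyz":[-0.11,-0.5,0],"turn":0,"claw":0},{"xyz":[-0.24,-0.65,0],"turn":0,"claw":0},{"xyz":[-0.36,-0.8,0],"turn":0,"claw":0},{"xyz":[-0.46,-0.95,0],"turn":0,"claw":0},{"xyz":[-0.56,-1.12,0],"turn":0,"claw":0},{"xyz":[-0.64,-1.28,0],"turn":0,"claw":0},{"xyz":[-0.71,-1.46,0],"turn":0,"claw":0},{"xyz":[-0.77,-1.64,0],"turn":0,"claw":0},{"xyz":[-0.8,-1.75,0],"turn":0,"claw":0},{"xyz":[-0.8,-1.75,0],"turn":0,"claw":0}]}}

```text
time_s: 3.85
ee_pos: [0.6554, -0.0558, 0.0761]
orientation: [0.001, 1.0, -0.001, -0.0]
contact_force: [-0.3, 0.6, -1.0]
gripper_width: 0.0002
gripper_force: 0.0
```

```bash
cat >> h.py <<'E'
def look(name):
    f=r.grab_frame('top');g=r.grab_frame('scene')
    A=np.array([.5515,-.1003])
    for c in('green','yellow','blue'):
        for p,a in blobs(f,*C[c]):
            v=plane(f,p,.060 if c=='blue' else .069)-A;print(c,p,a,np.linalg.norm(v).round(4),np.degrees(np.arctan2(v[1],v[0])).round(1))
    h=cv2.cvtColor(f['image'],cv2.COLOR_BGR2HSV)
    for nm,m in(('red',cv2.inRange(h,(0,170,100),(5,255,255))|cv2.inRange(h,(172,170,100),(180,255,255))),('yel',cv2.inRange(h,(20,150,120),(34,255,255))),('grn',cv2.inRange(h,(50,100,60),(85,255,255)))):
        n,_,s,c=cv2.connectedComponentsWithStats(m)
        for i in range(1,n):
            v=plane(f,c[i],.069)-A
            if s[i,4]>80 and np.linalg.norm(v)<.09: print(nm,c[i].round(1),s[i,4],np.linalg.norm(v).round(4),np.degrees(np.arctan2(v[1],v[0])).round(2))
    cv2.imwrite('pics/%s.png'%name,np.hstack([cv2.resize(f['image'][140:330,170:400],None,fx=1.7,fy=1.7),cv2.resize(g['image'][130:320,200:430],None,fx=1.7,fy=1.7)]))
    o=r.get_obs();print(o['time_s'],o['ee_pos'],o['contact_force'])
E
python3 -c "
from h import *
look('b')"
```

```text
blue [361.8 219.9] 43 0.1077 -78.0
red [325.1 247.6] 283 0.0495 -123.83
3.95 [ 0.65522158 -0.05442589  0.07608258] [ 0.50047521 -0.03341956  0.24876818]
```

View pics/b.png

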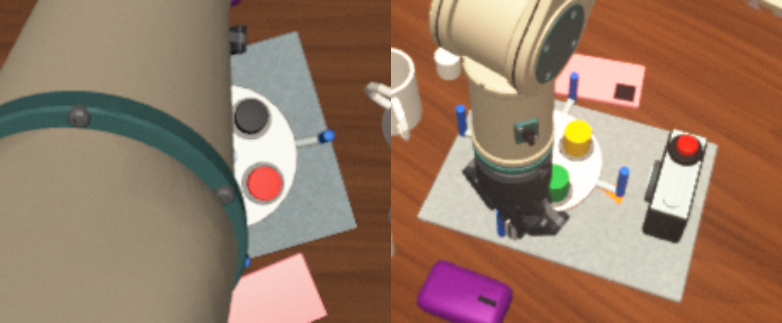

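The first push turned the disc clockwise by 37°. I'll continue round the arc.

Request:
{"api": "move_arm", "payload": {"commands": [{"xyz":[-0.03,-0.13,0],"turn":0,"claw":0},{"xyz":[-0.05,-0.27,0],"turn":0,"claw":0},{"xyz":[-0.07,-0.45,0],"turn":0,"claw":0},{"xyz":[-0.08,-0.64,0],"turn":0,"claw":0},{"xyz":[-0.08,-0.83,0],"turn":0,"claw":0},{"xyz":[-0.06,-1.02,0],"turn":0,"claw":0},{"xyz":[-0.03,-1.2,0],"turn":0,"claw":0},{"xyz":[0.02,-1.39,0],"turn":0,"claw":0},{"xyz":[0.07,-1.57,0],"turn":0,"claw":0},{"xyz":[0.14,-1.74,0],"turn":0,"claw":0},{"xyz":[0.22,-1.91,0],"turn":0,"claw":0},{"xyz":[0.28,-2.0,0],"turn":0,"claw":0}]}}

```text
time_s: 5.15
ee_pos: [0.644, -0.1353, 0.0763]
orientation: [0.0, 1.0, -0.0, -0.0]
contact_force: [-0.1, 0.2, -0.7]
gripper_width: -0.0001
gripper_force: 0.3
```

```bash
python3 -c "
from h import *
look('c')"
```

```text
blue [250.2 198.7] 43 0.1082 58.9
yel [271.7 237.2] 225 0.053 102.77
5.25 [ 0.64387575 -0.1353178   0.07625884] [ 1.58193835 -0.21137474 -0.37175549]
```

Request:
{"api": "move_arm", "payload": {"commands": [{"xyz":[-0.05,0.3,0],"turn":0,"claw":0},{"xyz":[-0.05,0.5,-0.4],"turn":0,"claw":0},{"xyz":[-0.05,0.5,-1.1],"turn":0,"claw":0},{"xyz":[0,0.7,-1.6],"turn":0,"claw":0},{"xyz":[0.2,1.6,-1.6],"turn":0,"claw":0},{"xyz":[0.5,2.6,-1.6],"turn":0,"claw":0},{"xyz":[0.8,3.5,-1.6],"turn":0,"claw":0},{"xyz":[0.9,4.1,-1.6],"turn":0,"claw":0},{"xyz":[0.9,4.1,-1.3],"turn":0,"claw":0},{"xyz":[0.9,4.1,-0.7],"turn":0,"claw":0},{"xyz":[0.9,4.1,0],"turn":0,"claw":0},{"xyz":[0.9,4.1,0],"turn":0,"claw":0}]}}

```text
time_s: 6.45
ee_pos: [0.6061, 0.0301, 0.0737]
orientation: [-0.001, 1.0, -0.0, -0.003]
contact_force: [-0.0, 1.2, 0.3]
gripper_width: 0.0001
gripper_force: 0.0
```

```bash
python3 -c "
from h import *
look('d')"; python3 plan.py 58.6 -28 4.33 .608 .028
```

```text
blue [334.3 180.7] 43 0.107 -31.7
blue [353.4 265.4] 39 0.1079 -122.1
blue [267.7 283.3] 45 0.1085 148.2
red [308.9 261.9] 165 0.0544 -165.48
yel [273.4 237.4] 287 0.0502 103.86
grn [295.5 203.9] 290 0.0488 13.86
6.55 [0.60860641 0.03009789 0.07664013] [ 0.37450941 -0.02607449  0.46790143]
58.6 0.01 -0.39 | 54.3 -0.16 -0.5 | 49.9 -0.33 -0.63 | 45.6 -0.48 -0.77 | 41.3 -0.62 -0.91 | 37.0 -0.75 -1.07 | 32.6 -0.86 -1.24 | 28.3 -0.97 -1.42 | 24.0 -1.05 -1.6 | 19.6 -1.13 -1.79 | 15.3 -1.19 -1.98 | 11.0 -1.24 -2.18 | 6.6 -1.27 -2.38 | 2.3 -1.29 -2.59 | -2.0 -1.29 -2.79 | -6.3 -1.27 -2.99 | -10.7 -1.24 -3.2 | -15.0 -1.2 -3.39 | -19.3 -1.14 -3.59 | -23.7 -1.06 -3.78 | -28.0 -0.97 -3.96 |
```

View pics/d.png

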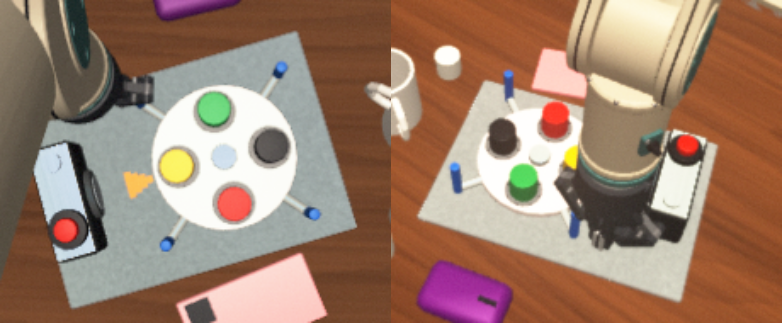

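Green is at 13.9° and yellow at 103.9°, so red is at −166.1° and needs 86.5° more clockwise turn. Now the second push.

Request:
{"api": "move_arm", "payload": {"commands": [{"xyz":[0.03,-0.25,0],"turn":0,"claw":0},{"xyz":[0.03,-0.42,0],"turn":0,"claw":0},{"xyz":[-0.14,-0.55,0],"turn":0,"claw":0},{"xyz":[-0.31,-0.68,0],"turn":0,"claw":0},{"xyz":[-0.46,-0.82,0],"turn":0,"claw":0},{"xyz":[-0.6,-0.96,0],"turn":0,"claw":0},{"xyz":[-0.73,-1.12,0],"turn":0,"claw":0},{"xyz":[-0.84,-1.29,0],"turn":0,"claw":0},{"xyz":[-0.95,-1.47,0],"turn":0,"claw":0},{"xyz":[-1.03,-1.65,0],"turn":0,"claw":0},{"xyz":[-1.11,-1.84,0],"turn":0,"claw":0},{"xyz":[-1.17,-2.0,0],"turn":0,"claw":0}]}}

```text
time_s: 7.75
ee_pos: [0.6551, -0.0514, 0.076]
orientation: [0.0, 1.0, -0.0, -0.001]
contact_force: [0.3, 1.0, -0.2]
gripper_width: -0.0002
gripper_force: 0.4
```

```bash
python3 -c "
from h import *
look('e')"
```

```text
blue [361.  216.9] 46 0.1075 -75.1
blue [316.1 291.8] 44 0.108 -165.3
grn [316.1 207.4] 300 0.0485 -30.07
7.85 [ 0.65507193 -0.05253721  0.07606401] [-0.07554731 -0.03028963 -0.96913706]
```

Request:
{"api": "move_arm", "payload": {"commands": [{"xyz":[-0.03,-0.1,0],"turn":0,"claw":0},{"xyz":[-0.05,-0.25,0],"turn":0,"claw":0},{"xyz":[-0.08,-0.42,0],"turn":0,"claw":0},{"xyz":[-0.1,-0.61,0],"turn":0,"claw":0},{"xyz":[-0.1,-0.81,0],"turn":0,"claw":0},{"xyz":[-0.08,-1.01,0],"turn":0,"claw":0},{"xyz":[-0.05,-1.2,0],"turn":0,"claw":0},{"xyz":[-0.02,-1.36,0],"turn":0,"claw":0},{"xyz":[0.02,-1.5,0],"turn":0,"claw":0},{"xyz":[0.05,-1.6,0],"turn":0,"claw":0},{"xyz":[0.08,-1.68,0],"turn":0,"claw":0},{"xyz":[0.1,-1.72,0],"turn":0,"claw":0}]}}

```text
time_s: 9.05
ee_pos: [0.6512, -0.1192, 0.0763]
orientation: [-0.0, 1.0, -0.0, -0.0]
contact_force: [-0.3, -0.3, 0.1]
gripper_width: 0.0004
gripper_force: 0.3
```

```bash
python3 -c "
from h import *
look('f')"
```

```text
blue [245.4 207.7] 41 0.1082 68.5
9.15 [ 0.65116206 -0.11915751  0.07626203] [-0.10071445 -0.54107205  0.72241244]
```

Request:
{"api": "move_arm", "payload": {"commands": [{"xyz":[0.03,-0.08,0],"turn":0,"claw":0},{"xyz":[0.05,-0.14,0],"turn":0,"claw":0},{"xyz":[0.07,-0.18,0],"turn":0,"claw":0},{"xyz":[0.08,-0.22,0],"turn":0,"claw":0},{"xyz":[0.08,-0.22,0],"turn":0,"claw":0}]}}

```text
time_s: 9.65
ee_pos: [0.6479, -0.1281, 0.0762]
orientation: [-0.0, 1.0, -0.0, -0.0]
contact_force: [0.0, 0.8, 0.2]
gripper_width: -0.0004
gripper_force: 0.0
```

```bash
python3 -c "
from h import *
look('g')"
```

```text
blue [247.6 202.7] 42 0.1085 63.4
9.75 [ 0.648242   -0.12793595  0.07628345] [-0.28706739  0.49611683 -0.10196209]
```

Request:
{"api": "move_arm", "payload": {"commands": [{"xyz":[0.02,-0.04,0],"turn":0,"claw":0},{"xyz":[0.02,-0.04,0],"turn":0,"claw":0},{"xyz":[0.02,0.1,0],"turn":0,"claw":0},{"xyz":[0,0.4,0],"turn":0,"claw":0},{"xyz":[-0.1,0.5,-0.5],"turn":0,"claw":0},{"xyz":[-0.1,0.5,-1.3],"turn":0,"claw":0},{"xyz":[-0.3,0.8,-2.0],"turn":0,"claw":0},{"xyz":[-0.4,1.8,-2.3],"turn":0,"claw":0},{"xyz":[-0.4,2.9,-2.3],"turn":0,"claw":0},{"xyz":[-0.4,4,-2.3],"turn":0,"claw":0},{"xyz":[-0.4,5,-2.3],"turn":0,"claw":0},{"xyz":[-0.4,5,-2.3],"turn":0,"claw":0}]}}

```text
time_s: 10.95
ee_pos: [0.663, 0.0842, 0.1685]
orientation: [-0.006, 1.0, 0.004, -0.0]
contact_force: [-0.7, 0.9, 0.2]
gripper_width: -0.0001
gripper_force: 0.0
```

```bash
python3 -c "
from h import *
look('i')"
```

```text
blue [330.6 178.5] 42 0.1071 -27.6
blue [248.5 202. ] 39 0.1077 62.4
blue [355.5 261.7] 44 0.1078 -118.2
blue [271.2 285.6] 40 0.1087 152.0
yel [293.7 203.2] 148 0.0507 17.08
grn [328.7 223.8] 297 0.0487 -73.49
11.05 [0.66358423 0.07525132 0.16819828] [ 0.350788   -1.95774447 -0.39070698]
```

View pics/i.png

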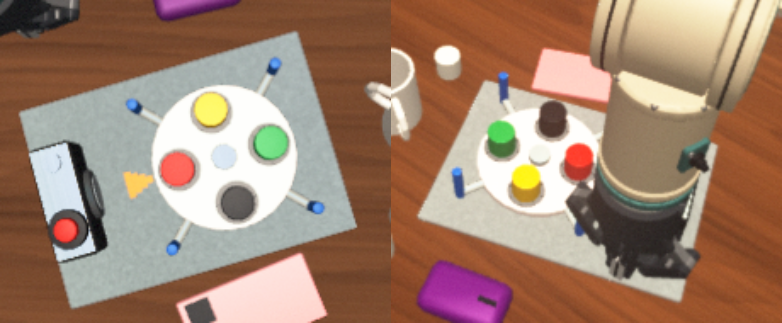

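The picture shows red at crop (178,169), nearly in line with the disc centre (224,156) and the arrow (136,185). I'll check the direction from the arrow and the red tin by colour segmentation.

Run:
```python
from h import *
f=r.grab_frame('top');h=cv2.cvtColor(f['image'],cv2.COLOR_BGR2HSV)
def cen(m,c0,rad):
    k=np.zeros(m.shape,np.uint8);cv2.circle(k,c0,rad,255,-1);m=m&k
    y,x=np.nonzero(m);return np.array([x.mean(),y.mean()]),len(x)
ang=lambda v:np.degrees(np.arctan2(v[1],v[0])).round(2)
arrow,n=cen(cv2.inRange(h,(12,110,140),(24,255,255)),(250,248),16);print(arrow,n)
red,n=cen(cv2.inRange(h,(0,150,90),(6,255,255))|cv2.inRange(h,(174,150,90),(180,255,255)),(275,239),14);print(red,n)
btn,n2=cen(cv2.inRange(h,(0,150,90),(6,255,255))|cv2.inRange(h,(174,150,90),(180,255,255)),(208,276),14);print(btn,n2)
disc,n=cen(cv2.inRange(h,(0,0,215),(180,40,255)),(302,232),46)
m=cv2.inRange(h,(0,0,190),(180,45,255));k=np.zeros(m.shape,np.uint8);cv2.circle(k,(302,232),50,255,-1)
c=cv2.convexHull(np.vstack(cv2.findContours(m&k,0,2)[0]));e=cv2.fitEllipse(c);print('disc ell',e)
A1=plane(f,e[0],.034);print('axis',A1)
for A in(A1,np.array([.5515,-.1003])):
    a=plane(f,arrow,.0085)-A;q=plane(f,red,.069)-A;print('arrow',ang(a),np.linalg.norm(a),'red',ang(q),np.linalg.norm(q))
print('btn',plane(f,btn,.1),plane(f,btn,.11))
s=f['image'][215:295,190:330];cv2.imwrite('pics/z.png',cv2.resize(s,None,fx=5.5,fy=5.5,interpolation=cv2.INTER_CUBIC))
```

```text
[249.93548387 247.12258065] 155
[273.95205479 239.17123288] 292
[208.25       274.95454545] 176
disc ell ((300.4410095214844, 232.5147247314453), (90.99736785888672, 96.46958923339844), 66.28653717041016)
axis [ 0.55020816 -0.09832606]
arrow 107.02 0.09892607391712938 red 106.74 0.04781154583841483
arrow 107.39 0.1011938343590997 red 107.5 0.05007838451642101
btn [0.4735892  0.05370431] [0.4743519  0.05149188]
```

View pics/z.png

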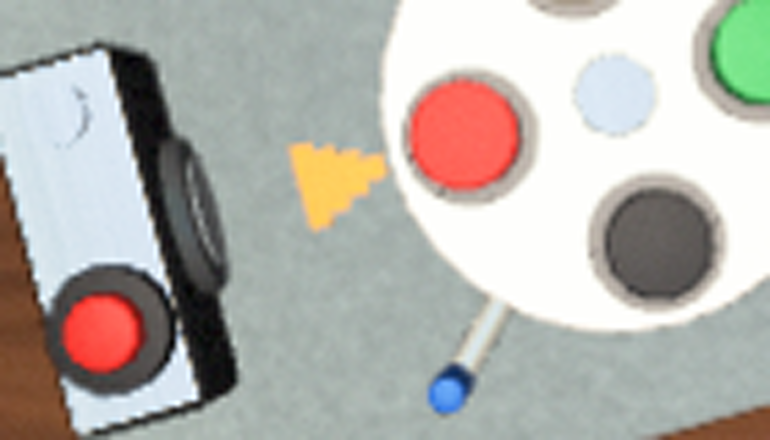

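The red tin is at 107.5° and the arrow at 107.4°, so they are in line. Next I'll move above the shutter at about (0.474, 0.052).

Request:
{"api": "move_arm", "payload": {"commands": [{"xyz":[0.5,-0.1,0],"turn":0,"claw":0},{"xyz":[1.4,-0.2,0],"turn":0,"claw":0},{"xyz":[2.4,-0.3,0],"turn":0,"claw":0},{"xyz":[3.4,-0.4,0],"turn":0,"claw":0},{"xyz":[4.2,-0.5,0],"turn":0,"claw":0},{"xyz":[4.75,-0.55,0],"turn":0,"claw":0},{"xyz":[4.75,-0.55,0],"turn":0,"claw":0},{"xyz":[4.75,-0.55,0],"turn":0,"claw":0},{"xyz":[4.75,-0.55,0],"turn":0,"claw":0}]}}

```text
time_s: 12.0
ee_pos: [0.4757, 0.0496, 0.1685]
orientation: [0.001, 1.0, 0.0, 0.001]
contact_force: [-0.2, -0.3, 0.1]
gripper_width: 0.0002
gripper_force: 0.0
```

```bash
python3 -c "
from h import *
look('j')"
```

```text
blue [330.6 178.5] 42 0.1071 -27.6
blue [248.5 202.1] 42 0.1076 62.5
blue [355.4 261.7] 45 0.1076 -118.2
blue [271.1 285.6] 41 0.1088 151.9
yel [293.9 203. ] 165 0.0509 16.66
grn [328.7 223.8] 297 0.0487 -73.5
12.1 [0.47531427 0.04998103 0.16827982] [ 0.14778254 -0.67669378 -0.71766749]
```

View pics/j.png

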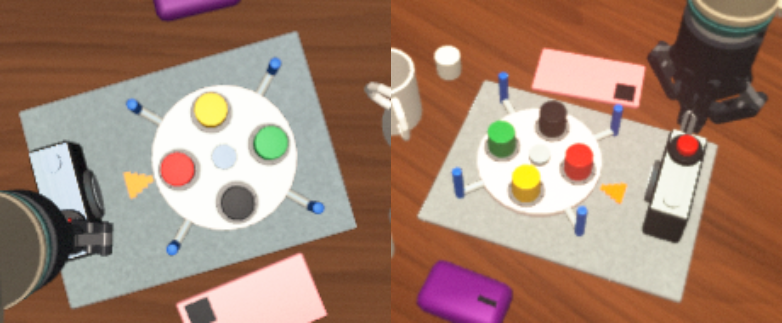

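The tip hovers over the button and the disc has not moved. I'll descend in steps, reading the force.

Request:
{"api": "move_arm", "payload": {"commands": [{"xyz":[0.03,0.05,0.3],"turn":0,"claw":0},{"xyz":[0.03,0.05,0.6],"turn":0,"claw":0},{"xyz":[0.03,0.05,0.75],"turn":0,"claw":0},{"xyz":[0.03,0.05,0.82],"turn":0,"claw":0},{"xyz":[0.03,0.05,0.85],"turn":0,"claw":0},{"xyz":[0.03,0.05,0.85],"turn":0,"claw":0}]}}

```text
time_s: 12.7
ee_pos: [0.4731, 0.0522, 0.1345]
orientation: [-0.0, 1.0, -0.0, 0.0]
contact_force: [-1.2, 0.4, 2.2]
gripper_width: 0.0
gripper_force: 1.1
```

Request:
{"api": "move_arm", "payload": {"commands": [{"xyz":[0,0,0.03],"turn":0,"claw":0},{"xyz":[0,0,0.06],"turn":0,"claw":0},{"xyz":[0,0,0.06],"turn":0,"claw":0}]}}

```text
time_s: 13.0
ee_pos: [0.4731, 0.0522, 0.1321]
orientation: [-0.0, 1.0, 0.0, 0.0]
contact_force: [-1.1, 0.3, 3.2]
gripper_width: 0.0001
gripper_force: 1.7
```

Request:
{"api": "move_arm", "payload": {"commands": [{"xyz":[0,0,0.03],"turn":0,"claw":0},{"xyz":[0,0,0.05],"turn":0,"claw":0},{"xyz":[0,0,0.05],"turn":0,"claw":0}]}}

```text
time_s: 13.3
ee_pos: [0.4732, 0.0522, 0.1309]
orientation: [-0.0, 1.0, -0.0, 0.0]
contact_force: [-3.8, 0.4, 14.7]
gripper_width: -0.0003
gripper_force: 7.0
```

The force rose like a spring (2.2, then 3.2 N) and then hit a hard stop at 14.7 N, so the button is fully down. Releasing.

Request:
{"api": "move_arm", "payload": {"commands": [{"xyz":[0,0,-0.1],"turn":0,"claw":0},{"xyz":[0,0,-0.3],"turn":0,"claw":0},{"xyz":[0,0,-0.8],"turn":0,"claw":0},{"xyz":[0,0,-1.6],"turn":0,"claw":0},{"xyz":[0,0.6,-2.4],"turn":0,"claw":0},{"xyz":[0,1.5,-2.8],"turn":0,"claw":0},{"xyz":[0,2.5,-3],"turn":0,"claw":0},{"xyz":[0,3.3,-3],"turn":0,"claw":0},{"xyz":[0,3.8,-3],"turn":0,"claw":0},{"xyz":[0,3.8,-3],"turn":0,"claw":0},{"xyz":[0,3.8,-3],"turn":0,"claw":0}]}}

```text
time_s: 14.4
ee_pos: [0.4727, 0.2037, 0.2498]
orientation: [-0.0, 1.0, -0.0, -0.0]
contact_force: [0.8, -0.3, -0.2]
gripper_width: -0.0002
gripper_force: 0.0
```

```bash
python3 -c "
from h import *
look('k')"
```

```text
blue [330.6 178.6] 40 0.1069 -27.7
blue [248.3 202. ] 41 0.108 62.5
blue [355.5 261.7] 46 0.1078 -118.2
blue [271.2 285.6] 40 0.1087 152.0
yel [294.  203.2] 168 0.0505 16.44
grn [328.7 223.8] 297 0.0487 -73.49
14.5 [0.47290884 0.2024811  0.24974879] [ 0.43745224  0.82497556 -0.54344755]
```

View pics/k.png

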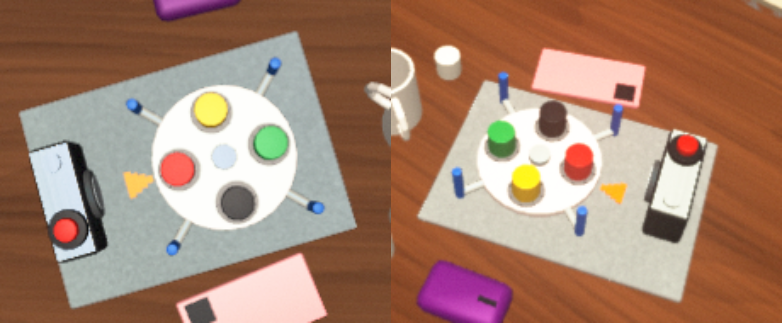

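The picture shows the red tin in line with the arrow, the button up again, and everything else where it was. Handing in.

```bash
python3 -c "
from rig import r
print(r.sign_off())"
```

```text
the job is handed in; nothing more can be done
None
```

I turned the red tin to the lens (107.5° measured, arrow at 107.4°), pressed the shutter to its stop, saw it come back up, and handed the job in at about 14.5 s with the other objects undisturbed.

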